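# Load an angle bracket and the bush bar into a drill jig

## Robot

A 6-joint arm with a two-finger parallel gripper is mounted at the origin on the work surface. World frame = base frame: x ahead of the robot, y to its left, z up, the work surface at z = 0. Lengths are in m, angles in rad, forces in N, time in s.
With the tool pointing down it reaches from about 0.35 to 0.775 m from the base axis. Payload 7.3 kg.
Tool frame: the origin (TCP) lies where the fingers leave the gripper's body, on its centre line; the fingertips stand 66 mm ahead of it and the grasp point (between the pads) lies 47 mm ahead of it (robot.tips_ahead is the distance from the TCP to the fingertips, in m); z points along the fingers, y is the line along which they close (so a half turn about z gives the same grasp; the last joint's range is limited). The gripper opens to 92 mm and grips with 3 to 60 N. Pads are 19 mm wide; open, the fingers measure 130 mm over their backs; the gripper's body (75 mm by 190 mm) begins 47 mm behind the grasp point.
Start: joints at [-0.146, 0.342, 1.524, -0, 1.275, -0.146], TCP at [0.525, 0, 0.292] pointing down, gripper open.
Joint ranges: [-2.53, 2.53], [-0.77, 2.02], [0.04, 2.7], [-1, 4.14], [0.28, 2.66], [-3.11, 3.11]. Speed limits (rad/s): [2.57, 2.57, 3.14, 3.14, 3.14, 3.14].

## Interface

Orientations are given as [roll, pitch, yaw] about the fixed x, y, z axes, in that order (R = Rz(yaw) Ry(pitch) Rx(roll)).
In Python, from cell import robot gives the robot as it stands.
- The arm moves only by the shell command python3 -m inch 'ROWS' [FORCE]. ROWS is a JSON object of lists of equal length, an entry for each row: "travel": the shift along the tool's x, y, z in mm, a list of three; "turn": the turn about the tool's z in units of 5 degrees (1.0 is 5 degrees); "claw": the closure, from -1 (fully open) to 1 (shut). A call has 1 to 12 rows; each row is the pose to reach, as a shift and turn from the pose commanded when the call began, along the tool's axes at that moment; what a row does not reach only later rows make up. A row lasts 1/10 s, in which the tool goes at most 50 mm and 8.59 degrees, less where a joint would pass 70% of its speed; a pose out of reach is approached as far as the arm can. A call with a gripper value outside its range is refused whole. The fingers move at their own pace and stop on an object; FORCE is the grip in N (left out, the last holds). Time passes only in rows, so rows that repeat a pose let the fingers close. It gives the time, the measured TCP pose, the force, the opening and the grip force at its end, in the units of the state.
- robot.observe(): the state, without advancing time (a new reading comes with each control period).
- robot.read_camera(name): name is "scene" or "side" or "wrist"; returns a dict with "pixels" (480x640x3 uint8, red, green, blue), "fx", "fy", "cx", "cy" (pixels), "cam_to_world" (4x4, takes a point from camera to world coordinates). Camera axes: x right, y down, z forward; pixel columns grow to the right and rows downward; lengths in m; the calibration is good to about 2 mm. A picture is of the moment at which its call begins. There is no depth.
- robot.hand_in(): hands the job in; it is judged then, once.
The state is a dict: "time": time; "qpos": joint angles; "qvel": joint speeds; "joint_efforts": joint torques, N m; "tool_pos": TCP position; "tool_rot": TCP orientation; "contact_force": force on the tool from outside, world axes, zero at the start; "torque": the same for the moment, N m; "opening": finger opening in m; "grip_force": force on a finger pad.
Only numpy, scipy, OpenCV 4.12 (cv2) and the standard library are available. Lean on these libraries where they do the work, as an engineer would, in place of code of your own. Each camera call takes 0.05 s, during which the arm holds its last target. There are 200 camera calls.

## Task

Load the drill jig for drilling: take the aluminium angle bracket out of the blue bin and seat it fully home in the jig's nest, its longer leg (the foot, with the two holes) lying flat in the pocket and its shorter leg standing up at the two back-stops. Then lay the steel bush bar across the two riser blocks, bushes up, between its locating pins and fully down on both blocks. Set both parts down rather than dropping them, let go of them, and leave the other things on the bench where they are.

Things in the scene. Friction and masses are not known exactly. Their poses are not given: they have to be found in the camera images.
- jig: Steel drill jig, fixed: base plate 128 x 190 x 20 mm (x, y, z of its own frame), origin at the centre of its underside on the bench, z up. In its middle is a pocket (nest), with two back-stops at the +x end and a riser block at each side (+y, -y). Seated bracket, in this frame: foot centre (0, 0, 14) mm, centre of the standing leg (31, 0, 32.5) mm.
- jig_nest (a point): Centre of the pocket's floor, 10 mm above the bench; axes as the jig. The pocket is 74 mm long in x, 94 mm wide in y and 10 mm deep: 2 mm free all round the bracket's foot, with a 4 mm 45-degree lead-in at its rim. The foot points to -x from the back-stops; seated, the leg's top is 55 mm above the bench.
- jig_stops (a point): Midway between the two back-stops, at the jig's (37, 0, 20) mm: each 15 mm wide at y = +-38.5 mm, 20 to 40 mm above the bench, front faces in line with the pocket's +x wall, 4 mm lead-in on top; 62 mm free between them. The outer face of the standing short leg goes here, 2 mm free.
- jig_bar_seat (a point): Midway between the riser tops, at the jig's (-9, 0, 32) mm; the middle of the bar's underside lies here when seated, the bar along the jig's y. Risers: y = +-55 to +-87 mm, 60 mm long in x, tops 32 mm above the bench. Locating pins on each: bullet-nosed, 10 mm diameter, 18 mm tall (lower 10 mm straight): two flank the bar (2 mm free each side), one is behind its end (3 mm free).
- bin: Blue plastic stock bin, fixed: 126 x 116 mm outside (x, y), 3 mm walls, floor 4 mm thick; back and sides 45 mm high, front (-x) 26 mm. Origin: centre of its underside on the bench, z up. The bracket is in it at the start, its heel towards the back (+x), with at least 35 mm between the foot's outer face and the back wall. Straight ahead of the robot, nearer than the bar, the bench is clear.
- bracket_foot (a point): Centre of the foot, the longer leg (70 mm) of the loose aluminium L-bracket: about 0.19 kg, 90 mm wide, legs 8 mm thick. Axes: x from the heel along the short leg, z from the heel along the foot, y along the width. At the start z is up: the foot stands, its free end 74 mm above the bench. Seated, x points up and z to the jig's -x. Two 6 mm holes at y = +-25 mm, 44 mm from the heel.
- bracket_leg (a point): Centre of the bracket's shorter leg (45 mm over the outside, 8 mm thick), flat on the bin's floor at the start; axes as bracket_foot.
- bracket_heel (a point): The bracket's outer corner at mid-width. From here, in the bracket's axes, the foot fills x 0 to 8, z 0 to 70 mm (centre 4, 0, 35) and the short leg x 0 to 45, z 0 to 8 mm (centre 22.5, 0, 4). Stood on the heel with the foot leaning more than about 26 degrees from upright, away from the short leg, it falls over onto the foot's outer face.
- bar_mid (a point): Centre of the loose steel bush bar: 20 x 138 x 12 mm (x, y, z), about 0.26 kg, lying flat on the bench at the start, z up. Two drill bushes (16 mm across, 3 mm proud) stand on its upper face at y = +-25 mm. It is the same either end first. Seated, this point is 38 mm above the bench.
- spray_can: Bystander: aerosol can, 66 mm diameter, 190 mm tall, standing. Origin under its centre.
- jar: Bystander: glass jar with a brass lid, 80 mm diameter, 120 mm tall, standing. Origin under its centre.
- tape: Bystander: roll of tape lying flat, 104 mm diameter, 24 mm high. Origin under its centre.
- socket: Bystander: steel wrench socket, 26 mm diameter, 32 mm tall, standing near the bar. Origin under its centre.
- wrench: Bystander: steel spanner, 160 mm long, lying flat.
- screwdriver: Bystander: screwdriver, 190 mm long, lying flat.
- pliers: Bystander: pliers with green handles, about 170 mm long, lying flat.

How it is judged:
By the outcome, as a careful person would: the job done as asked, in the order asked, and still so for the second after the job is handed in, with the robot touching nothing.
It also fails if it takes over 67 s, if anything falls off the work surface, if the arm or the gripper's body presses on something with over 40 N, if the wrist force passes 120 N, or if a joint passes its speed limit or range.

## Working session

There is one attempt and no reset: what is moved stays moved. The work goes in short steps, Python scripts to look and compute and a shell command to move; the robot and the scene stay as the last step left them, time stands still between calls to the robot, and variables do not carry over. Pictures are saved under pics/ and viewed, at most 10 in all, crops included, and the job is handed in when it is done.

```bash
ls; mkdir -p pics
python3 - <<'E'
from cell import robot
import cv2,numpy as np
for n in("scene","side"):
    c=robot.read_camera(n); cv2.imwrite(f"pics/{n}0.png",c["pixels"][:,:,::-1]); print(n,c["fx"],c["cx"],c["cy"],np.round(c["cam_to_world"],3).tolist())
s=robot.observe();print(s)
E
```

```text
pics
scene 459.12586562458733 323.32792447685586 235.30191442018562 [[0.434, 0.761, -0.483, 1.098], [0.901, -0.357, 0.248, -0.287], [0.016, -0.542, -0.84, 1.025], [0.0, 0.0, 0.0, 1.0]]
side 496.6053861932313 320.9951858183739 232.80951262233017 [[-0.936, -0.174, 0.305, 0.183], [-0.351, 0.483, -0.802, 0.923], [-0.008, -0.858, -0.514, 0.624], [0.0, 0.0, 0.0, 1.0]]
{'time': 0.1, 'qpos': array([-1.46020013e-01,  3.42634564e-01,  1.52490696e+00, -2.32168149e-06,
        1.27539247e+00, -1.46009718e-01]), 'qvel': array([-0.00132038, -0.00042664, -0.00070494, -0.00106191,  0.00143202,
        0.00093477]), 'joint_efforts': array([ 1.49919495e-03, -4.32001984e+01, -2.44694173e+01,  7.19219679e-02,
        5.25739230e-02, -9.79429342e-05]), 'tool_pos': array([5.24732508e-01, 5.05240079e-05, 2.91629062e-01]), 'tool_rot': array([-3.14026526e+00, -1.92957105e-04,  1.57078658e+00]), 'contact_force': array([-0.58028081, -0.27502437,  0.23704728]), 'torque': array([ 0.01501792, -0.03010149,  0.00627407]), 'grip_force': 0.0, 'opening': 0.0920036323357664}
```

View pics/scene0.png

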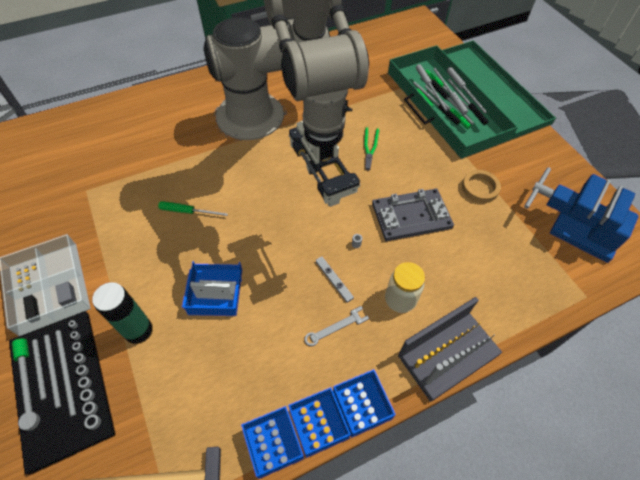

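View pics/side0.png

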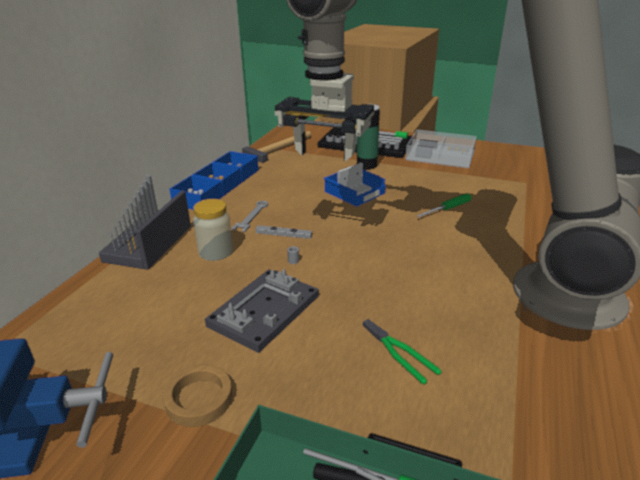

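The scene view shows the bin around (212,290) with the bracket's foot at (213,290). The bar is at (334,279), the socket at (357,241), the jig at (413,214) and the jar at (405,288). The side view shows the bin at (355,186), the bar at (285,232) and the jig at (263,308). I'll make enlarged crops for exact pixels.

```bash
cat > h.py <<'E'
from cell import robot
import cv2,numpy as np
def cam(n): return robot.read_camera(n)
def ray(c,u,v):
    M=np.array(c["cam_to_world"]); d=M[:3,:3]@[(u-c["cx"])/c["fx"],(v-c["cy"])/c["fy"],1]; return M[:3,3],d
def plane(c,u,v,z):
    o,d=ray(c,u,v); return o+d*(z-o[2])/d[2]
def proj(c,p):
    M=np.array(c["cam_to_world"]); q=M[:3,:3].T@(np.array(p)-M[:3,3]); return np.array([c["fx"]*q[0]/q[2]+c["cx"],c["fy"]*q[1]/q[2]+c["cy"]])
def crop(c,x,y,w,h,k):
    im=cv2.resize(np.ascontiguousarray(c["pixels"][y:y+h,x:x+w,::-1]),None,fx=k,fy=k,interpolation=cv2.INTER_CUBIC)
    for i in range(0,w,10):
        cv2.line(im,(i*k,0),(i*k,12 if (x+i)%50==0 else 5),(0,0,255),1)
    for j in range(0,h,10):
        cv2.line(im,(0,j*k),(12 if (y+j)%50==0 else 5,j*k),(0,0,255),1)
    return im
E
python3 - <<'E'
from h import *
a=cam("scene");b=cam("side")
W=np.vstack([np.hstack([crop(a,175,255,80,60,5),crop(a,370,180,80,60,5)]),np.hstack([crop(b,315,155,80,60,5),crop(b,200,265,120,90,5)[::1][:300,:400] if 0 else cv2.resize(crop(b,200,265,120,90,4),(400,300))])])
cv2.imwrite("pics/c1.png",W)
# bar/ bin masks
for n,c,(x0,y0,x1,y1) in(("scene",a,(305,250,362,308)),("side",b,(250,220,318,242))):
    hsv=cv2.cvtColor(c["pixels"],cv2.COLOR_RGB2HSV); m=np.zeros((480,640),np.uint8)
    m[y0:y1,x0:x1]=((hsv[y0:y1,x0:x1,1]<70)&(hsv[y0:y1,x0:x1,2]>110))*255
    cs,_=cv2.findContours(m,0,1); k=max(cs,key=cv2.contourArea); M=cv2.moments(k)
    print(n,M['m00'],M['m10']/M['m00'],M['m01']/M['m00'],cv2.boxPoints(cv2.minAreaRect(k)).tolist())
    u,v=M['m10']/M['m00'],M['m01']/M['m00']; print(plane(c,u,v,.012))
    print([plane(c,*p,.012)[:2].round(3).tolist() for p in cv2.boxPoints(cv2.minAreaRect(k))])
E
```

```text
scene 347.0 334.1954851104707 278.30403458213254 [[314.6846008300781, 260.0230712890625], [321.1922912597656, 254.96156311035156], [353.7691955566406, 296.84619140625], [347.2615051269531, 301.90771484375]]
[ 0.64125236 -0.01954196  0.012     ]
[[0.573, -0.041], [0.567, -0.02], [0.707, 0.001], [0.712, -0.02]]
side 319.0 282.5344827586207 231.5370950888192 [[255.4058837890625, 232.9405975341797], [256.24749755859375, 224.52476501464844], [311.0989990234375, 230.00990295410156], [310.25738525390625, 238.4257354736328]]
[ 0.63589533 -0.00651488  0.012     ]
[[0.695, 0.022], [0.711, -0.015], [0.574, -0.037], [0.561, 0.0]]
```

View pics/c1.png

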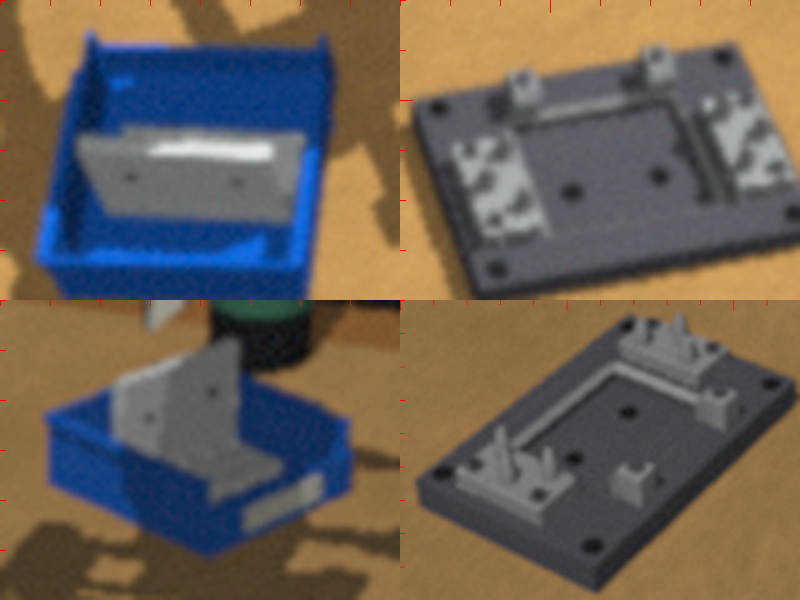

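The crops show the bracket's foot in the bin facing the scene camera, with holes at about (201,290) and (222,291) and the short leg towards the robot. The jig's back-stops, at about (395,197) and (421,193), are on the robot's side, so the jig's +x points roughly along world -x. I'll take rough positions, then a wrist picture.

Run:
```python
from h import *
a=cam("scene");w=cam("wrist")
cv2.imwrite("pics/w0.png",w["pixels"][:,:,::-1]); print(np.round(w["cam_to_world"],3).tolist(),w["fx"],w["cx"],w["cy"])
for n,u,v,z in(("holeL",201,290.4,.048),("holeR",222.4,291.4,.048),("heelL",196.5,298,.004),("heelR",233,299.5,.004),("jTL",373,200.5,.02),("jTR",437.5,189,.02),("jBL",386,238.5,.02),("jhole1",404.4,218.4,.01),("jhole2",421.7,215.2,.01),("can",137,335,0),("socket",357,246,0),("jar",402,306,0)):
    print(n,plane(a,u,v,z).round(4))
```

```text
[[1.0, 0.001, -0.001, 0.526], [0.0, -0.968, -0.25, 0.066], [-0.001, 0.25, -0.968, 0.385], [0.0, 0.0, 0.0, 1.0]] 412.9675489871265 323.597195409582 233.42781473384989
holeL [ 0.5529 -0.3253  0.048 ]
holeR [ 0.5767 -0.281   0.048 ]
heelL [ 0.5433 -0.343   0.004 ]
heelR [ 0.5847 -0.2647  0.004 ]
jTL [0.4756 0.1817 0.02  ]
jTR [0.5169 0.3655 0.02  ]
jBL [0.5983 0.1521 0.02  ]
jhole1 [0.5585 0.234  0.01  ]
jhole2 [0.5694 0.2823 0.01  ]
can [ 0.5729 -0.4952  0.    ]
socket [0.5762 0.0801 0.    ]
jar [0.7735 0.0988 0.    ]
```

View pics/w0.png

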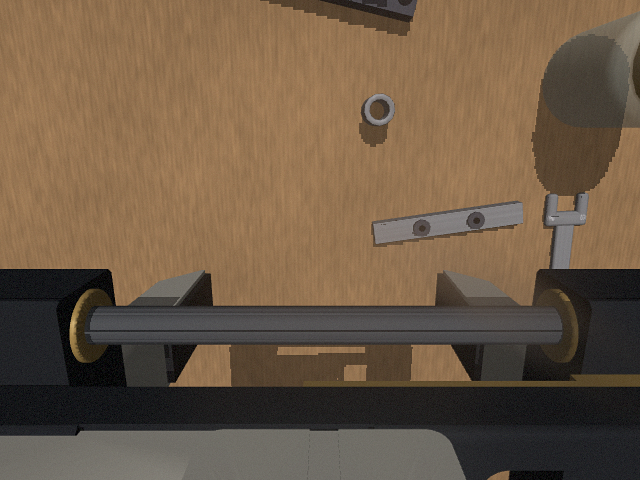

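The wrist view shows the bar between (375,233) and (521,214), with bushes at (422,228) and (476,220), and the socket at (379,110). The rough fixes match the given sizes: hole spacing 50.3 mm, jig 188 x 126 mm. Now I'll move over the bracket.

```bash
python3 -m inch '{"travel":[[-302,36,0],[-302,36,0],[-302,36,0],[-302,36,0],[-302,36,0],[-302,36,0],[-302,36,0],[-302,36,0],[-302,36,0],[-302,36,0]],"turn":[5.6,5.6,5.6,5.6,5.6,5.6,5.6,5.6,5.6,5.6],"claw":[0.3,0.3,0.3,0.3,0.3,0.3,0.3,0.3,0.3,0.3]}' 40
python3 - <<'E'
from h import *
w=cam("wrist"); cv2.imwrite("pics/w1.png",w["pixels"][:,:,::-1])
np.save("w1.npy",{k:w[k] for k in w},allow_pickle=True)
E
```

```text
time: 1.3
tool_pos: [0.5612, -0.3004, 0.2926]
tool_rot: [3.142, -0.0, 1.084]
contact_force: [0.0, 0.1, -0.6]
opening: 0.0322
grip_force: 0.0
```

View pics/w1.png

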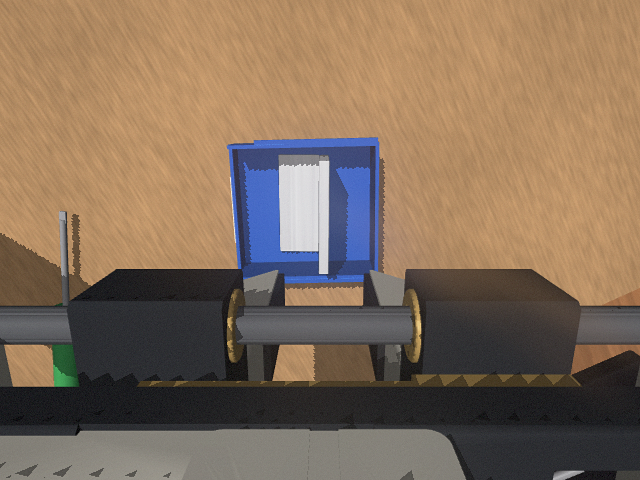

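The bin is in view, with the foot's top edge from (324,156) to (323.5,274) and the short leg at (280–320, 155–250), towards the robot.

Run:
```python
from h import *
w=np.load("w1.npy",allow_pickle=True).item(); s=robot.observe()
hsv=cv2.cvtColor(w["pixels"],cv2.COLOR_RGB2HSV); m=np.zeros((480,640),np.uint8)
m[150:282,245:372]=((hsv[150:282,245:372,1]<60)&(hsv[150:282,245:372,2]>215))*255
m[:, :318]=0
k=max(cv2.findContours(m,0,1)[0],key=cv2.contourArea); b=cv2.boxPoints(cv2.minAreaRect(k)); print(b.tolist())
P=np.array([plane(w,*p,.074) for p in b]); print(P[:,:2].round(4).tolist())
c=P.mean(0); y=s["tool_rot"][2]; R=cv2.Rodrigues(np.array(s["tool_rot"])*[0,0,0])[0]
tx=np.array([np.cos(y),np.sin(y)]); ty=np.array([np.sin(y),-np.cos(y)])
d=c[:2]-s["tool_pos"][:2]; print("centre",c,"tool shift mm",1e3*d@tx,1e3*d@ty)
e=[P[i]-P[i-1] for i in range(4)]
for v in e: print(1e3*np.linalg.norm(v[:2]), 1e3*v[:2]@tx,1e3*v[:2]@ty)
```

```text
[[319.0, 161.0], [328.0, 161.0], [328.0, 258.0], [319.0, 258.0]]
[[0.5793, -0.2621], [0.5852, -0.2652], [0.5499, -0.3325], [0.5436, -0.3291]]
centre [ 0.56448333 -0.29722259  0.074     ] tool shift mm 4.298882352630848 1.3641539156335238
75.95152638906647 75.95128122642431 0.1929789979951657
6.719510794228908 0.0015461776132772442 6.71951061633908
75.95165284379996 -75.95133412893274 0.22003122579151935
7.132520996442914 -0.001493275104838876 -7.132520840125775
```

```bash
python3 -m inch '{"travel":[[0,1.4,50],[0,1.4,100],[0,1.4,150],[0,1.4,181],[0,1.4,181],[0,1.4,181],[0,1.4,181],[0,1.4,181],[0,1.4,181],[0,1.4,181],[0,1.4,181]],"turn":[0,0,0,0,0,0,0,0,0,0,0],"claw":[0.3,0.3,0.3,0.3,0.3,0.3,1,1,1,1,1]}' 40
```

```text
time: 2.45
tool_pos: [0.5624, -0.3028, 0.1126]
tool_rot: [3.141, 0.0, 1.082]
contact_force: [-2.7, 2.7, 6.8]
opening: 0.0077
grip_force: 39.9
```

```bash
python3 -m inch '{"travel":[[0,0,-40],[0,0,-80],[0,0,-80],[50,-64,-80],[80,-100,-80],[110,-140,-80],[140,-180,-80],[170,-219,-80],[197,-254,-80],[197,-254,-80],[197,-254,-80],[197,-254,-80]],"turn":[0,0,0,-0.5,-1,-2,-3,-3,-3,-3,-3,-3],"claw":[1,1,1,1,1,1,1,1,1,1,1,1]}' 40
python3 - <<'E'
from h import *
a=cam("scene");b=cam("side")
cv2.imwrite("pics/c2.png",np.hstack([crop(a,240,110,130,150,3),crop(b,300,90,130,150,3)]))
E
```

```text
time: 3.65
tool_pos: [0.4306, -0.0094, 0.1911]
tool_rot: [3.141, 0.0, 1.345]
contact_force: [-0.0, -0.4, -2.2]
opening: 0.0082
grip_force: 40.0
```

View pics/c2.png

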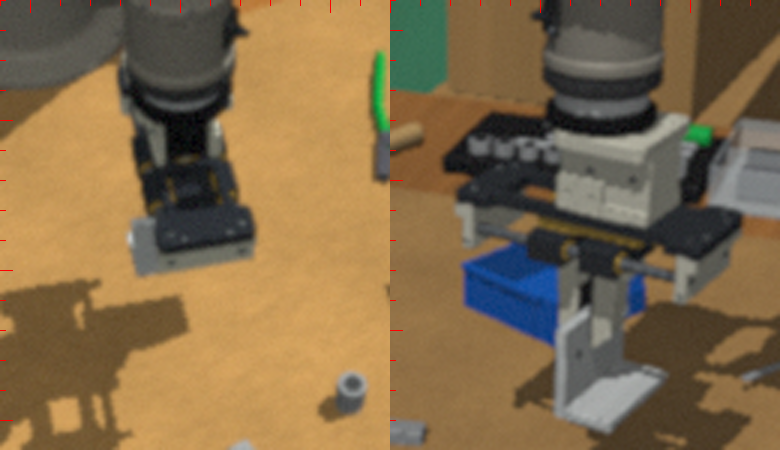

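The bracket is gripped upright with its short leg level, at crop (600,400) in the side view. I'll lower it to the bench.

```bash
python3 -m inch '{"travel":[[0,0,40],[0,0,70],[0,0,76],[0,0,78],[0,0,80],[0,0,81],[0,0,82],[0,0,82],[0,0,82]],"turn":[0,0,0,0,0,0,0,0,0],"claw":[1,1,1,1,1,1,1,1,1]}' 40
```

```text
time: 4.65
tool_pos: [0.4307, -0.0095, 0.1096]
tool_rot: [3.141, -0.0, 1.344]
contact_force: [0.4, 0.3, -3.1]
opening: 0.0077
grip_force: 40.0
```

```bash
python3 -m inch '{"travel":[[0,0,1],[0,0,2],[0,0,2],[0,0,2]],"turn":[0,0,0,0],"claw":[1,1,1,1]}' 40
```

```text
time: 5.05
tool_pos: [0.4308, -0.0095, 0.1085]
tool_rot: [3.14, 0.0, 1.344]
contact_force: [-4.1, -0.0, 15.9]
opening: 0.0077
grip_force: 40.0
```

```bash
python3 -m inch '{"travel":[[0,0,-1],[0,0,-1],[0,0,-1],[0,0,-4],[0,0,-7],[0,0,-7]],"turn":[0,0,0,0,0,0],"claw":[0.45,0.45,0.45,0.45,0.45,0.45]}' 40;  python3 -m inch '{"travel":[[0,6,0],[0,10,0],[0,14,0],[0,18,0],[0,22,0],[0,26,0],[0,30,0],[0,34,0],[0,37,0],[0,40,0],[0,40,0],[0,40,0]],"turn":[0,0,0,0,0,0,0,0,0,0,0,0],"claw":[0.45,0.45,0.45,0.45,0.45,0.45,0.45,0.45,0.45,0.45,0.45,0.45]}' 40
python3 - <<'E'
from h import *
a=cam("scene");b=cam("side")
cv2.imwrite("pics/c3.png",np.hstack([crop(a,240,130,130,150,3),crop(b,290,130,130,150,3)]))
E
```

```text
time: 5.65
tool_pos: [0.4308, -0.0095, 0.1146]
tool_rot: [3.141, -0.0, 1.344]
contact_force: [-0.3, -0.2, 0.6]
opening: 0.0252
grip_force: 0.0
time: 6.85
tool_pos: [0.4698, -0.0185, 0.1144]
tool_rot: [3.141, -0.0, 1.344]
contact_force: [0.7, -0.9, 1.5]
opening: 0.0252
grip_force: 0.6
```

View pics/c3.png

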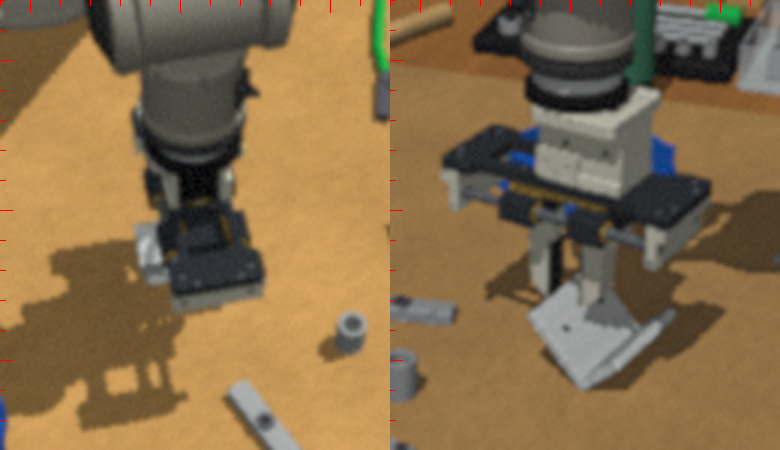

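The foot now leans on the front finger at about 45°, with its outer face at crop (575,335) in the side view and the short leg rising. I'll lower it in stages.

```bash
python3 -m inch '{"travel":[[0,0,5],[0,0,9],[0,0,11],[0,0,15],[0,0,18],[0,0,18],[0,2,20],[0,4,22],[0,6,24],[0,8,26],[0,8,26],[0,8,26]],"turn":[0,0,0,0,0,0,0,0,0,0,0,0],"claw":[0.45,0.45,0.13,0.13,0.13,0.13,0.13,0.13,0.13,0.13,0.13,0.13]}' 40
python3 - <<'E'
from h import *
b=cam("side"); cv2.imwrite("pics/c4.png",crop(b,290,160,130,120,4))
E
```

```text
time: 8.15
tool_pos: [0.4773, -0.0203, 0.0882]
tool_rot: [3.141, -0.0, 1.344]
contact_force: [0.6, -0.2, -0.5]
opening: 0.0399
grip_force: 0.4
```

View pics/c4.png

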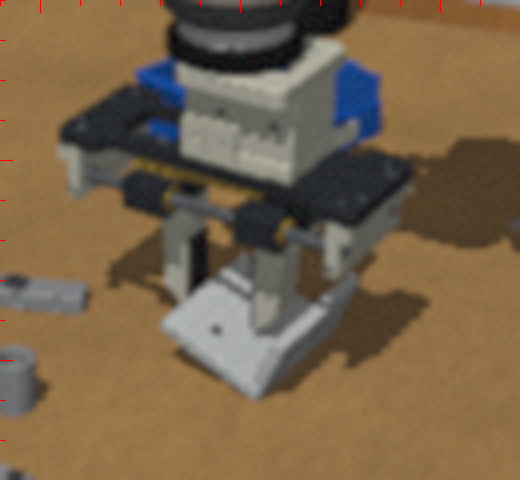

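The foot is now about 25–30° from horizontal, its end at crop (165,325) on the front finger. I'll finish lowering and withdraw.

```bash
python3 -m inch '{"travel":[[0,2,2],[0,3,3],[0,4,3],[0,5,3],[0,6,3],[0,8,3],[0,10,2],[0,10,2],[0,10,-10],[0,10,-50],[0,10,-90],[0,10,-90]],"turn":[0,0,0,0,0,0,0,0,0,0,0,0],"claw":[0.13,0.13,0.13,0.13,0.13,0.13,0.13,0.13,0.13,0.13,0.13,0.13]}' 40; python3 -m inch '{"travel":[[-40,-50,-50],[-50,-50,-80],[-50,-50,-80],[-50,-50,-80]],"turn":[0,0,0,0],"claw":[0.3,0.3,0.3,0.3]}'
python3 - <<'E'
from h import *
w=cam("wrist"); np.save("w2.npy",{k:w[k] for k in w},allow_pickle=True); b=cam("side")
cv2.imwrite("pics/c5.png",np.hstack([cv2.resize(np.ascontiguousarray(w["pixels"][:,:,::-1]),(480,360)),crop(b,290,160,80,90,4)]))
E
```

```text
time: 9.4
tool_pos: [0.4895, -0.0229, 0.1838]
tool_rot: [3.131, -0.0, 1.344]
contact_force: [-0.3, -0.5, 0.4]
opening: 0.0398
grip_force: 0.0
time: 9.8
tool_pos: [0.4271, -0.0605, 0.2597]
tool_rot: [3.138, 0.0, 1.343]
contact_force: [-0.1, 0.9, -0.5]
opening: 0.0319
grip_force: 0.0
```

View pics/c5.png

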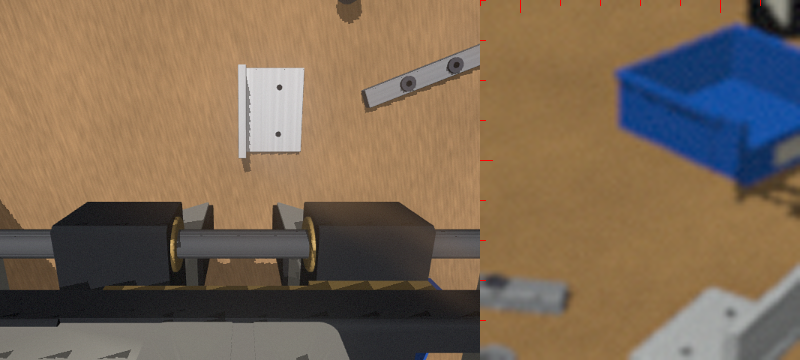

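The bracket lies flat on its foot with the leg standing. The leg's top edge runs from full-resolution (323,87) to (323,210), and the holes are at (372,116) and (371,179).

Run:
```python
from h import *
w=np.load("w2.npy",allow_pickle=True).item(); s=robot.observe(); y=s["tool_rot"][2]
tx=np.array([np.cos(y),np.sin(y)]); ty=np.array([np.sin(y),-np.cos(y)])
g=cv2.cvtColor(w["pixels"],cv2.COLOR_RGB2GRAY)
print(g[150,310:412:2].tolist()); print(g[110,310:340].tolist()); print(g[190,310:340].tolist()); print(g[76:100,323].tolist(), g[196:222,323].tolist())
Q={n:plane(w,u,v,z)[:2] for n,u,v,z in(("t",323,87,.045),("b",323,210,.045),("h1",372,116,.008),("h2",371,179,.008))}
for n in Q: d=1e3*(Q[n]-s["tool_pos"][:2]); print(n,Q[n].round(4),(d@tx).round(1),(d@ty).round(1))
```

```text
[145, 145, 147, 140, 200, 202, 205, 201, 205, 113, 128, 130, 207, 209, 200, 202, 199, 203, 202, 196, 206, 204, 208, 207, 206, 209, 202, 202, 203, 210, 207, 202, 200, 202, 202, 211, 205, 202, 204, 203, 204, 208, 210, 203, 204, 204, 195, 141, 141, 144, 144]
[143, 140, 143, 145, 147, 142, 138, 154, 207, 206, 205, 208, 207, 207, 202, 202, 206, 177, 116, 119, 222, 220, 215, 211, 208, 214, 211, 210, 206, 205]
[142, 138, 142, 143, 147, 139, 142, 103, 184, 200, 201, 197, 196, 199, 199, 195, 196, 193, 113, 125, 127, 125, 115, 197, 203, 202, 200, 198, 194, 196]
[140, 144, 146, 143, 144, 146, 145, 145, 149, 147, 211, 207, 202, 202, 207, 205, 204, 207, 204, 202, 205, 204, 204, 201] [198, 195, 195, 199, 196, 196, 195, 195, 197, 196, 195, 195, 196, 197, 179, 79, 91, 93, 94, 97, 97, 96, 99, 142, 140, 138]
t [0.45   0.0304] 93.0 2.2
b [ 0.43   -0.0557] 4.6 2.1
h1 [0.4842 0.0032] 74.2 41.7
h2 [ 0.4734 -0.0463] 23.6 42.3
```

```bash
python3 -m inch '{"travel":[[35,1.9,20],[49,1.9,60],[49,1.9,110],[49,1.9,150],[49,1.9,173],[49,1.9,173],[49,1.9,173],[49,1.9,173],[49,1.9,173],[49,1.9,173],[49,1.9,173],[49,1.9,173]],"turn":[0,0,0,0,0,0,0,0,0,0,0,0],"claw":[0.3,0.3,0.3,0.3,0.3,0.3,0.3,1,1,1,1,1]}' 45
```

```text
time: 11.1
tool_pos: [0.4398, -0.0126, 0.086]
tool_rot: [3.141, -0.0, 1.344]
contact_force: [-2.8, 0.7, 6.3]
opening: 0.0077
grip_force: 45.0
```

```bash
python3 -m inch '{"travel":[[0,0,-40],[0,0,-80],[30,10,-120],[75,25,-130],[120,40,-130],[160,53,-130],[160,53,-130],[160,53,-130],[160,53,-130]],"turn":[0,0,0,0,0,0,0,0,0],"claw":[1,1,1,1,1,1,1,1,1]}' 45;  python3 - <<'E'
from h import *
w=cam("wrist"); np.save("w3.npy",{k:w[k] for k in w},allow_pickle=True)
cv2.imwrite("pics/w3.png",w["pixels"][:,:,::-1])
E
```

```text
time: 12.0
tool_pos: [0.5268, 0.1306, 0.2149]
tool_rot: [-3.14, 0.001, 1.343]
contact_force: [1.0, -0.2, -2.6]
opening: 0.0079
grip_force: 45.0
```

View pics/w3.png

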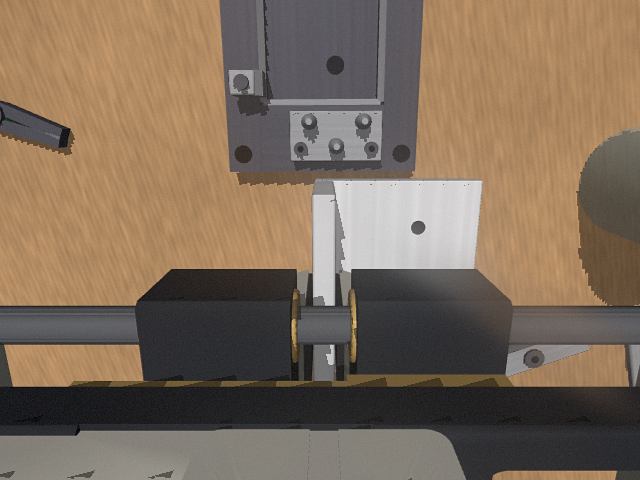

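The wrist view shows the near end of the jig: base bottom edge at v≈171 (u 230–415), pocket hole at (335,65), pins at (309,121), (363,121) and (336,147), and a back-stop at (241,82). The held bracket is also visible, with its hole at (418,227) and the leg's top end at (324,193).

```bash
cat >> h.py <<'E'
def tool(s,p):
    y=s["tool_rot"][2]; d=1e3*(np.array(p)[:2]-s["tool_pos"][:2])
    return np.array([d@[np.cos(y),np.sin(y)],d@[np.sin(y),-np.cos(y)]]).round(1)
def edge(g,v,u0,u1):  # strongest gradient column in row band
    r=g[v-2:v+3,u0:u1].astype(float).mean(0); return u0+np.argmax(np.abs(np.gradient(cv2.GaussianBlur(r[None],(5,1),1)[0])))
def blob(g,u,v,r,t):
    m=(g[v-r:v+r+1,u-r:u+r+1]<t).astype(np.uint8); M=cv2.moments(m,True); return u-r+M['m10']/M['m00'],v-r+M['m01']/M['m00'],M['m00']
E
python3 - <<'E'
from h import *
w=np.load("w3.npy",allow_pickle=True).item(); s=robot.observe(); g=cv2.cvtColor(w["pixels"],cv2.COLOR_RGB2GRAY)
T=lambda n,u,v,z: print(n,round(u,1),round(v,1),tool(s,plane(w,u,v,z)))
for v in(20,60,120,165):
    a=edge(g,v,210,240);b=edge(g,v,405,435); T("L%d"%v,a,v,.02);T("R%d"%v,b,v,.02)
gt=g.T
for u in(260,320,400): T("B",u,edge(gt,u,164,178),.02)
h=blob(g,335,65,13,60);print(h); T("hole floor",h[0],h[1],.01)
h=blob(g,243,154,14,50);print(h); T("base hole",h[0],h[1],.02)
h=blob(g,401,153,14,50);print(h); T("base hole",h[0],h[1],.02)
for n,u,v in(("pinL",309,121),("pinR",363,121),("pinE",336,146)): T(n,u,v,.05)
h=blob(g,418,227,11,100);print(h); T("bracket hole",h[0],h[1],.138)
for v in(200,230,255): T("legL",edge(g,v,303,320),v,.175);T("legR",edge(g,v,327,340),v,.175);T("footend",edge(g,v,465,490),v,.138)
for u in(360,450): T("footside",u,edge(gt,u,172,190),.138)
E
```

```text
L20 220 20 [132.4 -65. ]
R20 422 20 [132.5  63.5]
L60 223 60 [108.7 -64.5]
R60 420 60 [108.8  63.7]
L120 226 120 [ 71.  -64.7]
R120 417 120 [71.1 63.9]
L165 229 165 [ 41.  -64.4]
R165 415 165 [41.1 64.2]
B 260 175 [ 34.1 -43.2]
B 320 168 [39.  -1.5]
B 400 170 [37.7 54. ]
(334.921875, 64.76953125, 256.0)
hole floor 334.9 64.8 [107.2   8.6]
(243.32258064516128, 153.6258064516129, 155.0)
base hole 243.3 153.6 [ 48.7 -54.1]Traceback (most recent call last):
  File "<stdin>", line 10, in <module>
  File "h.py", line 23, in blob
    m=(g[v-r:v+r+1,u-r:u+r+1]<t).astype(np.uint8); M=cv2.moments(m,True); return u-r+M['m10']/M['m00'],v-r+M['m01']/M['m00'],M['m00']
                                                                                     ~~~~~~~~^~~~~~~~~
ZeroDivisionError: float division by zero
```

Run:
```python
from h import *
w=np.load("w3.npy",allow_pickle=True).item(); s=robot.observe(); g=cv2.cvtColor(w["pixels"],cv2.COLOR_RGB2GRAY); gt=g.T
T=lambda n,u,v,z: print(n,round(u,1),round(v,1),tool(s,plane(w,u,v,z)))
for n,u,v in(("pinL",309,121),("pinR",363,121),("pinE",336,146)): T(n,u,v,.05)
h=blob(g,418,227,11,100);print(h); T("bracket hole",h[0],h[1],.138)
for v in(200,230,255): T("legL",edge(g,v,303,320),v,.175);T("legR",edge(g,v,327,340),v,.175);T("footend",edge(g,v,465,490),v,.138)
for u in(360,450): T("footside",u,edge(gt,u,172,190),.138)
T("legtopend",324,edge(gt,324,186,204),.175)
T("legtopend",324,edge(gt,324,174,186),.175)
```

```text
pinL 309 121 [70.  -7.8]
pinR 363 121 [70.1 24.8]
pinE 336 146 [55.3  8.6]
(417.9323308270677, 226.88721804511277, 133.0)
bracket hole 417.9 226.9 [25.6 41.2]
legL 313 200 [43.6 -2.3]
legR 336 200 [43.6  5.3]
footend 480 200 [37.2 66.4]
legL 313 230 [33.5 -2.3]
legR 334 230 [33.5  4.7]
footend 477 230 [24.3 66.4]
legL 313 255 [24.8 -2.4]
legR 334 255 [24.8  4.7]
footend 474 255 [13.2 66.1]
footside 360 180 [45.5 16.2]
footside 450 180 [45.5 53.3]
legtopend 324 194 [45.6  1.3]
legtopend 324 178 [50.8  1.3]
```

Bracket to jig offset: tx +131.6, ty -32.6 mm, down 119 mm. The pin spacing checks out at 32.6 mm. Moving over the nest.

```bash
python3 -m inch '{"travel":[[45,-11,0],[90,-22,0],[131.6,-32.6,0],[131.6,-32.6,0],[131.6,-32.6,30],[131.6,-32.6,60],[131.6,-32.6,85],[131.6,-32.6,98],[131.6,-32.6,98],[131.6,-32.6,98]],"turn":[0,0,-0.08,-0.08,-0.08,-0.08,-0.08,-0.08,-0.08,-0.08],"claw":[1,1,1,1,1,1,1,1,1,1]}' 45
python3 - <<'E'
from h import *
w=cam("wrist"); np.save("w4.npy",{k:w[k] for k in w},allow_pickle=True); s=robot.observe(); g=cv2.cvtColor(w["pixels"],cv2.COLOR_RGB2GRAY); np.set_printoptions(linewidth=200)
# expected pixels from estimate
y=s["tool_rot"][2]; tx=np.array([np.cos(y),np.sin(y),0]);ty=np.array([np.sin(y),-np.cos(y),0]); t=s["tool_pos"]*[1,1,0]
for n,a,b,z in(("pinL far",62,15,.05),("pinR far",62,48,.05),("pinE far",77,31.4,.05),("baseend",95,31,.02),("brhole",25,41,.0395),("legend",45,0,.075),("footend",45,66,.04),("stop",46,-6,.04)):
    print(n,proj(w,t+tx*a/1e3+ty*b/1e3+[0,0,z]).round(0))
E
```

```text
time: 13.05
tool_pos: [0.5261, 0.2664, 0.1182]
tool_rot: [3.14, -0.001, 1.35]
contact_force: [0.4, 0.1, -2.3]
opening: 0.0078
grip_force: 45.0
pinL far [359. 138.]
pinR far [446. 138.]
pinE far [404.  97.]
baseend [392.  58.]
brhole [416. 226.]
legend [320. 193.]
footend [479. 180.]
stop [306. 177.]
```

```bash
python3 -m inch '{"travel":[[0,0,0],[0,0,0]],"turn":[0,0],"claw":[1,1]}' 45
python3 - <<'E'
from h import *
w=cam("wrist"); s=robot.observe(); g=cv2.cvtColor(w["pixels"],cv2.COLOR_RGB2GRAY); gt=g.T
T=lambda n,u,v,z: print(n,round(u,1),round(v,1),tool(s,plane(w,u,v,z)))
y=s["tool_rot"][2]; tx=np.array([np.cos(y),np.sin(y),0]);ty=np.array([np.sin(y),-np.cos(y),0]); t=s["tool_pos"]*[1,1,0]
P=lambda a,b,z: proj(w,t+tx*a/1e3+ty*b/1e3+[0,0,z]).round().astype(int)
for a in(70,85): 
    for b in(-32.6,95.4): u,v=P(a,b,.02); T("base side",edge(g,v,u-14,u+14),v,.02)
for b in(0,70): u,v=P(95,b,.02); T("base end",u,edge(gt,u,max(v-14,0),v+14),.02)
u,v=P(62,31,.04)
c=cv2.HoughCircles(cv2.GaussianBlur(g,(3,3),0)[60:190,300:520],cv2.HOUGH_GRADIENT,1,15,param1=80,param2=13,minRadius=5,maxRadius=14)
for q in c[0]: T("circ r%.0f"%q[2],q[0]+300,q[1]+60,.05)
h=blob(g,417,226,9,100);print(h);T("brhole",h[0],h[1],s["tool_pos"][2]-.078)
for v in(205,240): T("legL",edge(g,v,303,320),v,s["tool_pos"][2]-.041)
u,v=P(45,30,s["tool_pos"][2]-.078);T("footside",u,edge(gt,u,v-9,v+9),s["tool_pos"][2]-.078)
E
```

```text
time: 13.3
tool_pos: [0.5259, 0.267, 0.1184]
tool_rot: [3.14, -0.001, 1.351]
contact_force: [0.6, -0.2, -1.3]
opening: 0.0078
grip_force: 45.0
base side 247 119 [ 70.  -32.6]
base side 534 119 [70.1 96.1]
base side 245 84 [ 84.8 -32.8]
base side 538 84 [84.9 96. ]
base end 320 61 [94.3  0.2]
base end 481 62 [93.9 70. ]
circ r13 376.5 141.5 [61.2 21.9]
circ r12 417.5 103.5 [75.1 36.9]
circ r12 475.5 98.5 [76.9 58.5]
circ r13 513.5 91.5 [79.4 72.4]
circ r6 470.5 141.5 [61.2 58. ]
circ r6 362.5 97.5 [77.2 16.2]
(418.38, 226.0, 100.0)
brhole 418.4 226.0 [25.6 42.3]
legL 312 205 [41.5 -2.2]
legL 312 240 [29.5 -2.3]
footside 392 179 [45.6 30.1]
```

```bash
python3 -m inch '{"travel":[[-1.2,-0.9,0],[-1.2,-0.9,0],[-1.2,-0.9,5],[-1.2,-0.9,10],[-1.2,-0.9,13],[-1.2,-0.9,15],[-1.2,-0.9,17],[-1.2,-0.9,18],[-1.2,-0.9,18]],"turn":[0,0,0,0,0,0,0,0,0],"claw":[1,1,1,1,1,1,1,1,1]}' 45
```

```text
time: 14.25
tool_pos: [0.5242, 0.2659, 0.0991]
tool_rot: [-3.142, 0.0, 1.351]
contact_force: [-0.4, 0.4, -2.4]
opening: 0.0074
grip_force: 45.0
```

```bash
python3 -m inch '{"travel":[[0,0,1],[0,0,2],[0,0,2.5],[0,0,2.5]],"turn":[0,0,0,0],"claw":[1,1,1,1]}' 45; python3 -m inch '{"travel":[[0,0,0.5],[0,0,1],[0,0,1]],"turn":[0,0,0],"claw":[1,1,1]}' 45
```

```text
time: 14.65
tool_pos: [0.5242, 0.2659, 0.0967]
tool_rot: [-3.142, 0.0, 1.351]
contact_force: [0.4, -0.3, -1.9]
opening: 0.0075
grip_force: 45.0
time: 14.95
tool_pos: [0.5243, 0.2659, 0.096]
tool_rot: [3.141, -0.0, 1.351]
contact_force: [-0.4, -0.4, 0.3]
opening: 0.0078
grip_force: 45.0
```

```bash
python3 -m inch '{"travel":[[0,0,0.6],[0,0,0.6],[0,0,0.6]],"turn":[0,0,0],"claw":[1,1,1]}' 45; python3 -m inch '{"travel":[[0,0,0],[0,0,0],[0,0,0],[0,0,0]],"turn":[0,0,0,0],"claw":[0.6,0.6,0.6,0.6]}' 45
```

```text
time: 15.25
tool_pos: [0.5243, 0.2659, 0.096]
tool_rot: [3.141, -0.0, 1.351]
contact_force: [-3.1, -1.4, 6.0]
opening: 0.0077
grip_force: 45.0
time: 15.65
tool_pos: [0.5243, 0.2659, 0.0951]
tool_rot: [3.141, -0.0, 1.351]
contact_force: [0.7, -0.5, -0.1]
opening: 0.0184
grip_force: 0.0
```

```bash
python3 -m inch '{"travel":[[0,0,-25],[0,0,-60],[-40,0,-110],[-90,30,-135],[-135,30,-135],[-135,30,-135],[-135,30,-135],[-135,30,-135]],"turn":[0,0,0,0,0,0,0,0],"claw":[0.6,0.6,0.6,0.6,0.4,0.4,0.4,0.4]}' 45
python3 - <<'E'
from h import *
w=cam("wrist"); np.save("w5.npy",{k:w[k] for k in w},allow_pickle=True); s=robot.observe(); g=cv2.cvtColor(w["pixels"],cv2.COLOR_RGB2GRAY); gt=g.T
cv2.imwrite("pics/w5.png",w["pixels"][:,:,::-1])
T=lambda n,u,v,z: print(n,round(u,1),round(v,1),tool(s,plane(w,u,v,z)))
y=s["tool_rot"][2]; tx=np.array([np.cos(y),np.sin(y),0]);ty=np.array([np.sin(y),-np.cos(y),0]); t=s["tool_pos"]*[1,1,0]
J=tool(s,[.557-.0024,.2588,0]); print(J)
P=lambda a,b,z: proj(w,t+tx*(J[0]+a)/1e3+ty*(J[1]+b)/1e3+[0,0,z]).round().astype(int)
for a in(-60,0): 
    for b in(-64,64): u,v=P(a,b,.02); T("base side",edge(g,v,u-12,u+12),v,.02)
for b in(-50,50): u,v=P(-95,b,.02); T("base end",u,edge(gt,u,v-12,v+12),.02)
for a in(-25,25):
    u,v=P(a,9,.018); m=g[v-14:v+15,u-14:u+15]; r,c=np.where(m<m.min()+35); T("hole n%d"%len(r),u-14+c.mean(),v-14+r.mean(),.018)
for a in(-35,-10,20):
    u,v=P(a,-35,.055);T("leg outer",edge(g,v,u-9,u+9),v,.055); u,v=P(a,-27,.055);T("leg inner",edge(g,v,u-9,u+9),v,.055)
E
```

```text
time: 16.45
tool_pos: [0.524, 0.128, 0.2298]
tool_rot: [-3.141, -0.0, 1.35]
contact_force: [-1.3, -0.1, 0.1]
opening: 0.0273
grip_force: 0.0
[133.8   1.6]
base side 234 116 [ 73.6 -61.7]
base side 416 116 [73.5 66.9]
base side 230 23 [133.6 -61.1]
base side 421 22 [134.1  66.9]
base end 255 175 [ 32.  -48.6]
base end 392 172 [34.1 51.5]
hole n55 338.5 61.7 [109.6  11.9]
hole n841 337.0 -18.0 [158.7  10.5]
leg outer 269 71 [ 99.1 -31.6]
leg inner 280 71 [ 99.  -24.9]
leg outer 267 27 [123.6 -32. ]
leg inner 279 27 [123.6 -24.9]
leg outer 264 -30 [153.6 -32.7]
leg inner 281 -30 [153.6 -22.9]
```

The leg centre is 31.05 mm from the jig centre and the hole 9.1 mm, so the bracket is seated. Moving over the bar.

```bash
python3 -m inch '{"travel":[[-30,36,-10],[-60,73,-20],[-90,110,-20],[-119,147,-20],[-119,147,-20],[-119,147,-20],[-119,147,-20],[-119,147,-20],[-119,147,-20],[-119,147,-20],[-119,147,-20],[-119,147,-20]],"turn":[1.7,3.4,5.1,6.8,8.5,10.2,11.9,13.8,13.8,13.8,13.8,13.8],"claw":[0.4,0.4,0.4,0.4,0.4,0.2,0.2,0.2,0.2,0.2,0.2,0.2]}' 45
cat > bar.py <<'E'
from h import *
w=cam("wrist"); s=robot.observe()
cv2.imwrite("pics/w6.png",w["pixels"][:,:,::-1])
hsv=cv2.cvtColor(w["pixels"],cv2.COLOR_RGB2HSV); m=np.zeros((480,640),np.uint8)
m[80:268,285:365]=(hsv[80:268,285:365,1]<55)*255
k=max(cv2.findContours(m,0,1)[0],key=cv2.contourArea); print(cv2.contourArea(k),cv2.boundingRect(k))
for v in range(100,265,20):
    x=np.where(m[v])[0]
    if len(x): print(v,x.min(),x.max(),tool(s,plane(w,x.min(),v,.012)),tool(s,plane(w,x.max()+1,v,.012)))
u=np.where(m.any(1))[0]; x=np.where(m[u[0]+2])[0].mean(); print("far end",u[0],tool(s,plane(w,x,u[0],.012)))
g=cv2.cvtColor(w["pixels"],cv2.COLOR_RGB2GRAY)
c=cv2.HoughCircles(g[80:268,285:365],cv2.HOUGH_GRADIENT,1,20,param1=80,param2=12,minRadius=5,maxRadius=14)
if c is not None:
    for q in c[0]: print("circ",q+[285,80,0],tool(s,plane(w,q[0]+285,q[1]+80,.015)))
E
python3 bar.py
```

```text
time: 17.7
tool_pos: [0.6416, -0.0202, 0.25]
tool_rot: [-3.141, 0.0, 0.149]
contact_force: [-0.5, 0.2, 0.2]
opening: 0.0366
grip_force: 0.0
3281.5 (310, 127, 26, 141)
140 310 335 [ 58.1 -10. ] [58.2 10.4]
160 310 334 [ 42.7 -10.1] [42.7  9.7]
180 310 334 [ 26.8 -10.2] [26.8  9.8]
200 311 334 [10.6 -9.5] [10.6 10. ]
220 311 334 [-6.  -9.6] [-6.  10.1]
240 311 334 [-23.1  -9.7] [-23.1  10.2]
260 311 333 [-40.6  -9.9] [-40.6   9.5]
far end 80 [102.4  10. ]
circ [323.5 242.5  11. ] [-24.4   0.7]
circ [323.5        183.5         10.60000038] [24.4  0.6]
```

```bash
python3 -m inch '{"travel":[[0,0,50],[0,0,100],[0,0,140],[0,0,165],[0,0,176],[0,0,180],[0,0,180],[0,0,180],[0,0,180],[0,0,180],[0,0,180],[0,0,180]],"turn":[0,0,0,0,0,0,0,0,0,0,0,0],"claw":[0.2,0.2,0.2,0.2,0.2,0.2,0.2,0.2,1,1,1,1]}' 50
```

```text
time: 18.95
tool_pos: [0.6419, -0.0204, 0.0711]
tool_rot: [3.141, -0.001, 0.147]
contact_force: [-0.3, 0.6, 5.0]
opening: 0.0193
grip_force: 50.0
```

```bash
python3 -m inch '{"travel":[[0,0,-50],[0,0,-100],[-6,-45,-110],[-12,-90,-110],[-18,-135,-110],[-24,-180,-110],[-30,-225,-110],[-37,-270,-110],[-37,-286,-110],[-37,-286,-110],[-37,-286,-110],[-37,-286,-110]],"turn":[0,0,-1.7,-3.4,-5.1,-6.8,-8.5,-10.2,-11.9,-13.8,-13.8,-13.8],"claw":[1,1,1,1,1,1,1,1,1,1,1,1]}' 50; python3 -m inch '{"travel":[[0,0,40],[0,0,40],[0,0,40]],"turn":[0,0,0],"claw":[1,1,1]}' 50
cat > pins.py <<'E'
from h import *
w=cam("wrist"); s=robot.observe(); g=cv2.cvtColor(w["pixels"],cv2.COLOR_RGB2GRAY); gt=g.T
cv2.imwrite("pics/w7.png",w["pixels"][:,:,::-1]); zb=s["tool_pos"][2]-.0711; print(s["tool_pos"],zb)
T=lambda n,u,v,z: print(n,round(u,1),round(v,1),tool(s,plane(w,u,v,z)))
y=s["tool_rot"][2]; tx=np.array([np.cos(y),np.sin(y),0]);ty=np.array([np.sin(y),-np.cos(y),0]); t=s["tool_pos"]*[1,1,0]
P=lambda a,b,z: proj(w,t+tx*a/1e3+ty*b/1e3+[0,0,z]).round().astype(int)
for n,a,b,z in(("pin",62,-17,.05),("pin",62,17,.05),("pinE",77,0,.05),("barend",69,0,zb+.012)): print(n,P(a,b,z))
for a in(75,88):
    for b in(-73,55): u,v=P(a,b,.02); T("base side",edge(g,v,u-12,u+12),v,.02)
for b in(-60,45): u,v=P(95,b,.02); T("base end",u,edge(gt,u,max(v-10,0),v+10),.02)
for a in(40,55,63):
    for b in(-10,10): u,v=P(a,b,zb+.012); T("bar side",edge(g,v,u-8,u+8),v,zb+.012)
for b in(-5,5): u,v=P(69,b,zb+.012); T("bar end",u,edge(gt,u,v-9,v+9),zb+.012)
E
python3 pins.py
```

```text
time: 20.15
tool_pos: [0.563, 0.2566, 0.1797]
tool_rot: [-3.141, 0.001, 1.347]
contact_force: [-0.4, -0.1, -1.8]
opening: 0.0193
grip_force: 50.0
time: 20.45
tool_pos: [0.5629, 0.2562, 0.1397]
tool_rot: [-3.14, 0.001, 1.348]
contact_force: [0.6, 0.1, -1.7]
opening: 0.0187
grip_force: 50.0
[0.56370797 0.25655415 0.14094453] 0.06984453164460255
pin [283 136]
pin [362 136]
pinE [322 100]
barend [322 118]
base side 176 108 [ 74.9 -72.4]
base side 436 108 [74.9 56.1]
base side 174 80 [ 87.9 -72.2]
base side 438 80 [87.9 56.2]
base end 198 62 [ 96.1 -59.9]
base end 416 62 [96.1 45. ]
bar side 296 199 [40.  -9.5]
bar side 349 199 [40.  10.1]
bar side 297 158 [55.  -8.9]
bar side 350 158 [55.  10.2]
bar side 289 135 [ 63.1 -11.6]
bar side 350 135 [63.1 10.1]
bar end 307 124 [66.9 -5.2]
bar end 336 121 [67.9  5.1]
```

```bash
python3 -m inch '{"travel":[[1.8,0.3,0],[1.8,0.3,8],[1.8,0.3,12],[1.8,0.3,12],[1.8,0.3,12]],"turn":[0,0,0,0,0],"claw":[1,1,1,1,1]}' 50; python3 pins.py
```

```text
time: 21.0
tool_pos: [0.5638, 0.2586, 0.128]
tool_rot: [-3.141, 0.0, 1.351]
contact_force: [0.5, 0.6, -2.0]
opening: 0.019
grip_force: 50.0
[0.56390422 0.25866439 0.12821316] 0.057113160873554863
pin [278 138]
pin [362 138]
pinE [320  99]
barend [320 119]
base side 167 108 [ 74.9 -71.9]
base side 442 108 [75.  56.6]
base side 164 78 [ 88.1 -72. ]
base side 445 78 [88.2 57. ]
base end 189 64 [ 94.1 -60.1]
base end 420 65 [93.8 45.2]
bar side 296 200 [40. -9.]
bar side 349 200 [40.  10.8]
bar side 297 159 [55.1 -8.4]
bar side 350 159 [55.1 10.9]
bar side 296 137 [62.9 -8.6]
bar side 350 137 [62.9 10.8]
bar end 306 126 [66.7 -5. ]
bar end 334 121 [68.5  5. ]
```

```bash
python3 -m inch '{"travel":[[0,0.3,4],[0,0.3,8],[0,0.3,11],[0,0.3,14],[0,0.3,17],[0,0.3,19],[0,0.3,21],[0,0.3,22],[0,0.3,22],[0,0.3,22]],"turn":[0,0,0,0,0,0,0,0,0,0],"claw":[1,1,1,1,1,1,1,1,1,1]}' 50
```

```text
time: 22.05
tool_pos: [0.5642, 0.2586, 0.1062]
tool_rot: [3.141, -0.0, 1.351]
contact_force: [-0.9, 0.3, -2.3]
opening: 0.0191
grip_force: 50.0
```

No contact yet and 3 mm to go, with the bar between its pins.

```bash
python3 -m inch '{"travel":[[0,0,1],[0,0,2],[0,0,2.6],[0,0,2.6],[0,0,2.6]],"turn":[0,0,0,0,0],"claw":[1,1,1,1,1]}' 50; python3 -m inch '{"travel":[[0,0,0.4],[0,0,0.8],[0,0,0.8],[0,0,0.8]],"turn":[0,0,0,0],"claw":[1,1,1,1]}' 50
```

```text
time: 22.55
tool_pos: [0.5642, 0.2586, 0.1035]
tool_rot: [3.142, 0.0, 1.351]
contact_force: [0.7, -0.4, -2.0]
opening: 0.0191
grip_force: 50.0
time: 22.95
tool_pos: [0.5642, 0.2586, 0.1031]
tool_rot: [3.141, -0.0, 1.351]
contact_force: [-1.1, -1.0, 0.8]
opening: 0.0192
grip_force: 50.0
```

```bash
python3 -m inch '{"travel":[[0,0,0.5],[0,0,0.5],[0,0,0.5],[0,0,0.3],[0,0,0.3],[0,0,0.3]],"turn":[0,0,0,0,0,0],"claw":[1,1,1,0.5,0.5,0.5]}' 50; python3 -m inch '{"travel":[[0,0,-10],[0,0,-30],[0,0,-70],[-40,0,-110],[-80,0,-130],[-100,0,-130],[-100,0,-130],[-100,0,-130],[-100,0,-130]],"turn":[0,0,0,0,0,0,0,0,0],"claw":[0.5,0.5,0.5,0.5,0.5,0.5,0.5,0.5,0.5]}'
python3 - <<'E'
from h import *
w=cam("wrist"); s=robot.observe(); g=cv2.cvtColor(w["pixels"],cv2.COLOR_RGB2GRAY); gt=g.T
T=lambda n,u,v,z: print(n,round(float(u),1),round(float(v),1),tool(s,plane(w,u,v,z)))
y=s["tool_rot"][2]; tx=np.array([np.cos(y),np.sin(y),0]);ty=np.array([np.sin(y),-np.cos(y),0]); t=s["tool_pos"]*[1,1,0]
P=lambda a,b,z: proj(w,t+tx*a/1e3+ty*b/1e3+[0,0,z]).round().astype(int)
J=tool(s,[.5642,.2586]); print("seat",J)
for a in(-75,-45,0,40):
    for b in(-73,55): u,v=P(J[0]+a,J[1]+b,.02); T("base side",edge(g,v,u-9,u+9),v,.02)
for a in(-40,0,40):
    for b in(-10,10): u,v=P(J[0]+a,J[1]+b,.044); T("bar side",edge(g,v,u-7,u+7),v,.044)
    for b in(-44,-36): u,v=P(J[0]+a,J[1]+b,.055); T("leg",edge(g,v,u-5,u+5),v,.055)
u,v=P(J[0],J[1],.047)
c=cv2.HoughCircles(g[max(v-130,0):v+130,u-30:u+30],cv2.HOUGH_GRADIENT,1,20,param1=80,param2=14,minRadius=7,maxRadius=15)
for q in c[0]: T("circ r%.0f"%q[2],q[0]+u-30,q[1]+max(v-130,0),.047)
E
```

```text
time: 23.55
tool_pos: [0.5643, 0.2586, 0.1023]
tool_rot: [3.141, -0.0, 1.351]
contact_force: [-0.3, 0.3, 0.6]
opening: 0.023
grip_force: 0.0
time: 24.45
tool_pos: [0.5424, 0.1618, 0.2322]
tool_rot: [-3.141, -0.0, 1.352]
contact_force: [-0.6, 0.3, -0.3]
opening: 0.0228
grip_force: 0.0
seat [99.1  0.4]
base side 225.0 186.0 [ 23.9 -71.8]
base side 397.0 186.0 [23.9 55.9]
base side 226.0 144.0 [ 54.4 -69.2]
base side 400.0 144.0 [54.4 56.8]
base side 218.0 78.0 [ 99.4 -72.1]
base side 403.0 78.0 [99.4 56.8]
base side 219.0 15.0 [139.3 -68.9]
base side 406.0 15.0 [139.3  56.9]
bar side 308.0 138.0 [59.3 -8.9]
bar side 341.0 138.0 [59.3 13. ]
leg 255.0 139.0 [ 58.9 -42.4]
leg 266.0 139.0 [ 58.9 -35.4]
bar side 308.0 74.0 [99.2 -8.5]
bar side 342.0 74.0 [99.2 13.2]
leg 252.0 72.0 [ 99.1 -42.6]
leg 264.0 72.0 [ 99.1 -35.2]
bar side 309.0 5.0 [139.2  -7.5]
bar side 340.0 5.0 [139.2  11.6]
leg 242.0 0.0 [139.  -46.8]
leg 256.0 0.0 [139.  -38.5]
circ r13 324.5 35.5 [121.3   2. ]
circ r14 325.5 120.5 [70.5  2.7]
circ r9 296.5 170.5 [ 38.1 -16.7]h.py:21: RuntimeWarning: Mean of empty slice.
  r=g[v-2:v+3,u0:u1].astype(float).mean(0); return u0+np.argmax(np.abs(np.gradient(cv2.GaussianBlur(r[None],(5,1),1)[0])))
  ret = um.true_divide(
```

```bash
python3 -c "
from cell import robot
print(robot.hand_in())"
```

```text
the job is handed in; nothing more can be done
None
```

The jig is loaded and handed in at about 24.5 s of the 67 s allowed: contact height and a last camera measurement put the bracket home in the nest and the bar down between its pins, both released; the bracket was tipped onto its foot on the clear bench, where its end fell the last centimetre or two, and I didn't re-measure the other items.

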